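# Load the vial rack and press it against the sprung stop

## Task

Drop the two capped vials, one at a time, upright into the two bores of the rack that lies on the clamping bed; then slide the rack along the bed against the sprung stop bar and press with a steady push of about 10 N, so that the pointer on the bar stands between the two pegs (never ram the bar to the end of its travel). Finish while still pressing like that, as a third hand for the colleague who will tighten the clamp screws: the program ends holding, with nothing let go. Leave the dropper bottle, the rubber bung and the small beaker where they are.

Things in the scene. Friction and masses are not known exactly. Their poses are not given: they have to be found in the camera images.
- bed: clamping bed fixed to the bench, grey metal base 300 x 110 x 14 mm; origin: centre of underside; +x along it toward the stop bar. The rack lies on its top between rails up to z 24 mm (y +-31.5 to +-41.5, x -120 to 70 mm), with black clamp screws out to y +-60, up to z 26. Stop housing x 75 to 145, up to z 44 mm. Free and open behind the rack (-x)
- stop_bar (a joint): travel in m of the sprung stop bar along the bed's +x: 0 at rest, 0.025 end of travel. The spring resists with 0.8 N per mm, no preload: 13 mm is about 10 N. Two thin pegs on the housing mark 8 and 18 mm of travel of the dark pointer on top of the bar
- stop_face (a point): centre of the stop bar's face that the rack meets, 29.5 mm above the bench; it moves with the bar. At rest it is at x = +85 mm of the bed. Steel bar 16 x 61 x 30 mm; its axes are the bed's
- rack: loose grey plastic rack 100 (x) x 60 (y) x 34 mm, about 0.3 kg, flat on the bed, its x axis along the bed's; origin: centre of its underside (14 mm above the bench). Its front end (+x) starts 35 to 70 mm short of the stop bar; its rear end is the face 50 mm behind the origin. About 1.5 mm of play to each rail
- rack_hole0 (a point): centre of the mouth of the rear bore of the rack (26 mm behind the rack's centre), level with the rack's top; diameter 25 mm, 24 mm deep, chamfered, flat floor. Either vial may go into either bore
- rack_hole1 (a point): centre of the mouth of the front bore of the rack (26 mm ahead of the rack's centre), same size
- vial_a_center (a point): centre of a capped glass vial with a black cap, 22 mm diameter, 44 mm tall, standing upright on the bench, 12 g; this point is half-way up, 22 mm above its underside; z is its axis. Seated in a bore it stands 20 mm out of the rack
- vial_b_center (a point): centre of the other such vial, same size and shape
- dropper_amber: bystander: amber dropper bottle with a black cap, 38 mm diameter, 84 mm tall, origin at the centre of its underside; not to be moved
- rubber_bung: bystander: brown tapered rubber bung, 35 mm diameter, 32 mm tall, origin at the centre of its underside; not to be moved
- beaker_50: bystander: small glass beaker, about 55 mm wide and 56 mm tall, origin at the centre of its underside; not to be moved
Not all that is in view belongs to the job. Leave any blue or green look-alike of the part that bears vial_a_center alone. What is shaped like the part that bears vial_b_center but green is not meant.

How it is judged:
By the outcome, as a careful person would: the job done as asked, in the order asked, and still so for the second after the job is handed in, while the arm keeps its last pose, push and grip.
It also fails if it takes over 67 s, if anything falls off the work surface, if the arm or the gripper's body presses on something with over 40 N, if the wrist force passes 120 N, or if a joint passes its speed limit or range.

## Robot

A 7-joint arm with a two-finger parallel gripper is mounted at the origin on a cart in front of the work surface, level with it; the furniture and walls round the work are solid. World frame = base frame: x ahead of the robot, y to its left, z up, the work surface at z = 0. Lengths are in m, angles in rad, forces in N, time in s.
With the tool pointing down it reaches from about 0.425 to 0.875 m from the base axis. Payload 4.7 kg.
Tool frame: the origin (TCP) lies between the finger pads; the fingertips stand 14 mm ahead of it and the grasp point (between the pads) lies 5 mm behind it; z points along the fingers, y is the line along which they close (so a half turn about z gives the same grasp; the last joint's range is limited). The gripper opens to 87 mm and grips with 3 to 60 N. Pads are 19 mm wide; open, the fingers measure 117 mm over their backs; the gripper's body (75 mm by 190 mm) begins 51 mm behind the grasp point.
Start: joints at [1.31, 0.321, -0.07, 1.45, 0.023, 1.371, -0.057], TCP at [0.176, -0.626, 0.237] pointing down, gripper open.
Joint ranges: [-2.86, 2.86], [-0.3, 2.09], [-1.38, 1.24], [0.06, 2.45], [-1.56, 4.7], [0.09, 2.05], [-2.69, 2.69]. Speed limits (rad/s): [2.57, 2.57, 3.14, 3.14, 3.14, 3.14, 3.14].

## Interface

Orientations are given as a rotation vector (axis times angle).
In Python, from bench import ctrl gives the robot as it stands.
- The arm moves only by the tool step_arm, never from a script. Its argument "commands" is a list of rows, each an object with "travel": the shift along the tool's x, y, z in m, a list of three; "turn": the turn, a rotation vector about the tool's x, y, z in degrees, a list of three. A call has 1 to 5 rows; each row is the pose to reach, as a shift and turn from the pose commanded when the call began, along the tool's axes at that moment; what a row does not reach only later rows make up. A row lasts 1/10 s, in which the tool goes at most 50 mm and 8.59 degrees, less where a joint would pass 70% of its speed; a pose out of reach is approached as far as the arm can. A call with a gripper value outside its range is refused whole. "gripper" is the opening, from 0 (shut) to 1 (fully open), set as the call begins (left out, the last holds). The fingers move at their own pace and stop on an object; "force" is the grip in N (left out, the last holds). Time passes only in rows, so rows that repeat a pose let the fingers close. It gives the time, the measured TCP pose, the force, the opening and the grip force at its end, in the units of the state.
- ctrl.get_state(): the state, without advancing time (a new reading comes with each control period).
- ctrl.get_image(name): name is "scene" or "top" or "wrist"; returns the picture (400x640x3 uint8, red, green, blue); there is no depth.
- ctrl.camera_model(name): a dict with "fx", "fy", "cx", "cy" (pixels), "R" (3x3) and "t" (3): a world point X has camera coordinates R X + t; the wrist camera has in their place "T_tool_cam" (4x4, takes a point from camera to tool coordinates, whose origin is the TCP and whose axes are the flange's). Camera axes: x right, y down, z forward; pixel columns grow to the right and rows downward; lengths in m; the calibration is good to about 2 mm. A picture is of the moment at which its call begins: read the wrist's pose just before it. camera_model takes no time and is no camera call.
- ctrl.close_job(): hands the job in; it is judged then, once.
The state is a dict: "time": time; "joint_positions": joint angles; "qd": joint speeds; "joint_torque": joint torques, N m; "position": TCP position; "tool_rot": TCP orientation; "ft_force": force on the tool from outside, world axes, zero at the start; "torque": the same for the moment, N m; "grip_width": opening from 0.0 (shut) to 1.0 (fully open); "grip_force": force on a finger pad.
Only numpy, scipy, OpenCV 4.12 (cv2) and the standard library are available. Lean on these libraries where they do the work, as an engineer would, in place of code of your own. Each camera call takes 0.05 s, during which the arm holds its last target. There are 200 camera calls.

## Working session

There is one attempt and no reset: what is moved stays moved. The work goes in short steps, Python scripts to look and compute and a tool call to move; the robot and the scene stay as the last step left them, time stands still between calls to the robot, and variables do not carry over. Pictures are saved under pics/ and viewed, at most 10 in all, crops included, and the job is handed in when it is done.

Besides the shell and the picture viewer there is one more tool, called after "Call:" as name(argument=value, ...), one argument or row to a line, values as JSON. step_arm: Moves the arm, as the interface text tells. Its arguments: {"type":"object","properties":{"commands":{"type":"array"},"gripper":{"type":"number"},"force":{"type":"number"}},"required":["commands"]}

```bash
mkdir -p pics; python3 - <<'E'
from bench import ctrl
import cv2,numpy as np
s=ctrl.get_state()
print({k:np.round(v,3).tolist() for k,v in s.items()})
for n in("scene","top"):
    im=ctrl.get_image(n); cv2.imwrite(f"pics/{n}0.png",im[:,:,::-1])
    m=ctrl.camera_model(n); print(n,{k:np.round(v,4).tolist() for k,v in m.items()})
print(ctrl.camera_model("wrist"))
E
```

```text
{'time': 0.0, 'joint_positions': [1.31, 0.322, -0.07, 1.452, 0.023, 1.371, -0.057], 'qd': [-0.001, 0.0, -0.0, 0.001, 0.001, 0.001, 0.001], 'joint_torque': [0.0, -49.129, -0.404, -31.253, -0.064, 0.044, 0.0], 'position': [0.176, -0.625, 0.235], 'tool_rot': [-3.11, -0.43, 0.001], 'ft_force': [0.421, 0.333, 0.092], 'torque': [0.066, -0.026, 0.008], 'grip_force': 0.0, 'grip_width': 1.004}
scene {'fx': 376.5834, 'fy': 376.5834, 'cx': 323.6729, 'cy': 202.4011, 'R': [[0.5422, -0.8402, -0.0122], [-0.5519, -0.3451, -0.7591], [0.6336, 0.4183, -0.6508]], 't': [-0.2855, 0.3746, 0.5556]}
top {'fx': 371.7751, 'fy': 371.7751, 'cx': 321.1631, 'cy': 201.7942, 'R': [[-0.0005, -1.0, 0.0074], [-0.9901, -0.0006, -0.1407], [0.1407, -0.0074, -0.99]], 't': [0.0427, 0.5971, 1.0735]}
{'fx': 342.55749804333266, 'fy': 342.55749804333266, 'cx': 325.1327899283827, 'cy': 197.2331271243819, 'T_tool_cam': array([[-1.42594181e-04, -9.62887973e-01, -2.69901336e-01,
         7.33743802e-02],
       [ 9.99999330e-01,  1.72751643e-04, -1.14462036e-03,
         3.04232013e-04],
       [ 1.14876708e-03, -2.69901318e-01,  9.62887303e-01,
        -1.48242302e-01],
       [ 0.00000000e+00,  0.00000000e+00,  0.00000000e+00,
         1.00000000e+00]])}
```

View pics/scene0.png

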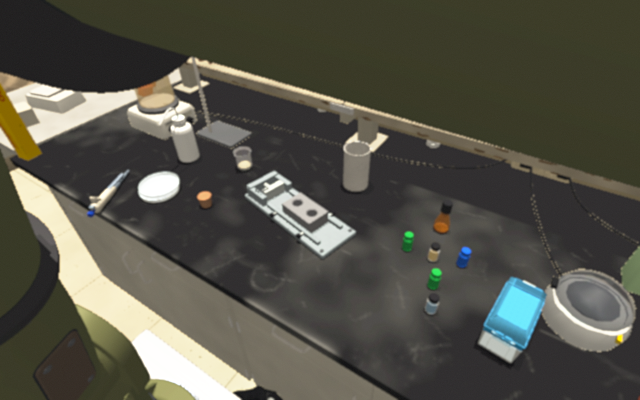

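View pics/top0.png

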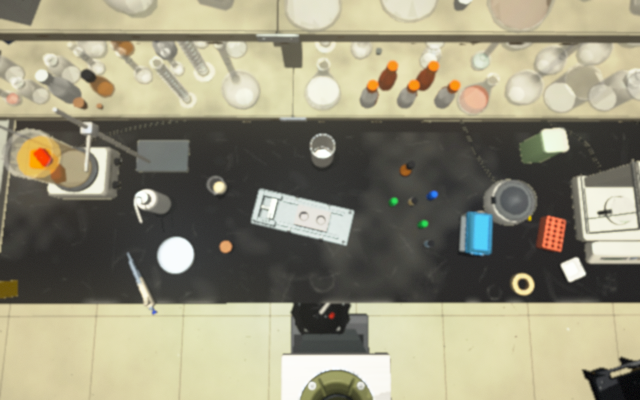

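The scene view shows five vial-like things: green (408,241), cream with black cap (434,252), blue (464,257), green (435,279) and clear/grey with black cap (432,304). The two black-capped ones, (434,252) and (432,304), fit the description. The blue and green ones are the look-alikes. The bed is at (300,212) with the stop housing at its left end (268,187), and the rack is at (305,208). I'll confirm the vials in one enlarged crop.

```bash
python3 - <<'E'
import cv2,numpy as np
s=cv2.imread("pics/scene0.png");t=cv2.imread("pics/top0.png")
a=cv2.resize(s[195:320,385:485],(400,500),interpolation=cv2.INTER_CUBIC)
b=cv2.resize(t[150:255,385:445],(0,0),fx=2.4,fy=2.4,interpolation=cv2.INTER_CUBIC)
c=cv2.resize(t[180:250,245:360],(0,0),fx=3.4,fy=3.4,interpolation=cv2.INTER_CUBIC)
o=np.zeros((500,800,3),np.uint8);o[:,:400]=a;o[:b.shape[0],405:405+b.shape[1]]=b;o[260:260+c.shape[0],405:405+c.shape[1]]=c
cv2.imwrite("pics/crop1.png",o)
E
```

```text
(no output)
```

View pics/crop1.png

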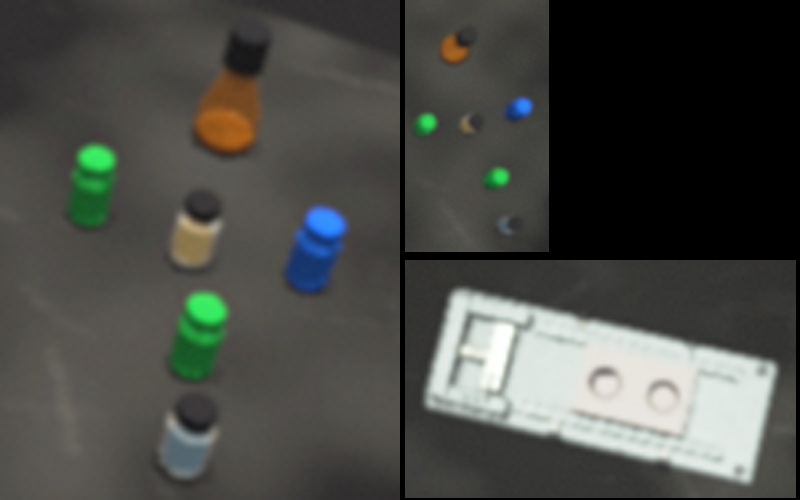

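The crop confirms it: the cream-filled vial with a black cap at scene (435,247) and the clear vial with a black cap at (434,298). The look-alikes are full green and full blue, caps included. In the top view the bores are at (303.8,215.9) front and (321.2,220) rear.

```bash
cat >h.py <<'E'
import numpy as np,cv2
from bench import ctrl
from scipy.spatial.transform import Rotation as R
def ray(n,uv,st=None):
    m=ctrl.camera_model(n);d=np.array([(uv[0]-m["cx"])/m["fx"],(uv[1]-m["cy"])/m["fy"],1.])
    if n!="wrist": r=np.array(m["R"]);return -r.T@np.array(m["t"]),r.T@d
    T=np.array(m["T_tool_cam"]);q=R.from_rotvec(st["tool_rot"]).as_matrix()
    return np.array(st["position"])+q@T[:3,3],q@T[:3,:3]@d
def onz(n,uv,z,st=None):
    c,d=ray(n,uv,st);return (c+d*(z-c[2])/d[2])
def tri(rs):
    A=sum(np.eye(3)-np.outer(d,d)/(d@d) for c,d in rs);b=sum((np.eye(3)-np.outer(d,d)/(d@d))@c for c,d in rs)
    return np.linalg.solve(A,b)
E
python3 - <<'E'
from h import *
np.set_printoptions(precision=4,suppress=True)
for nm,a,b in(("cream",(435.8,245.8),(413.3,200.8)),("clear",(434.3,297.3),(430.4,242.5)),("drop",(446.5,202),(409.6,166))):
    print(nm,onz("scene",a,.044),onz("top",b,.044),tri([ray("scene",a),ray("top",b)]))
h=[onz("top",p,.048) for p in((303.8,215.9),(321.2,220))]
print("holes",h,np.linalg.norm(h[0]-h[1]),np.degrees(np.arctan2(*(h[0]-h[1])[1::-1])))
c=[onz("top",p,.014) for p in((259.7,189.1),(354.4,211.2),(347.1,245),(251.5,222.6))]
print(np.array(c),sum(c)/4)
for i in range(4):
    d=c[i]-c[(i+1)%4];print(np.linalg.norm(d),np.degrees(np.arctan2(d[1],d[0])))
E
```

```text
cream [ 0.5995 -0.2395  0.044 ] [ 0.6    -0.2339  0.044 ] [ 0.6017 -0.237   0.0402]
clear [ 0.4721 -0.2832  0.044 ] [ 0.4755 -0.2801  0.044 ] [ 0.4759 -0.2822  0.0387]
drop [ 0.7517 -0.2106  0.044 ] [ 0.707  -0.2264  0.044 ] [ 0.698  -0.2181  0.0858]
holes [array([0.554 , 0.0943, 0.048 ]), array([0.5418, 0.0426, 0.048 ])] 0.05304921789039142 76.71115916348926
[[ 0.6406  0.2323  0.014 ]
 [ 0.572  -0.0595  0.014 ]
 [ 0.469  -0.036   0.014 ]
 [ 0.5369  0.2549  0.014 ]] [0.5547 0.0979 0.014 ]
0.2996913532509448 76.7722389099349
0.10566690798088885 -12.833428022464863
0.29870684644675105 -103.14619414783219
0.10610346119751507 167.69678284676453
```

```bash
cat >>h.py <<'E'
def plan(p,yaw):
    """travel/turn to TCP p, tool y at yaw deg, tool pointing down; from measured pose"""
    s=ctrl.get_state();q=R.from_rotvec(s["tool_rot"]).as_matrix()
    e=min((yaw+k for k in(-180,0,180)),key=lambda y:abs(wrap(y-np.degrees(np.arctan2(q[1,1],q[0,1])))))
    a=np.radians(e);g=np.array([[-np.sin(a),np.cos(a),0],[np.cos(a),np.sin(a),0],[0,0,-1]]).T
    print("t",round(s["time"],2),"at",np.round(s["position"],4),"tilt",np.round(q[:2,2],4),"yaw",np.round(np.degrees(np.arctan2(q[1,1],q[0,1])),2))
    print("travel",np.round(q.T@(np.array(p)-s["position"]),4),"turn",np.round(R.from_matrix(q.T@g).as_rotvec(degrees=True),2))
def wrap(x): return (x+180)%360-180
E
python3 - <<'E'
from h import *
q=R.from_rotvec([-3.11,-.43,0]).as_matrix();print(q.round(3))
plan([.474,-.281,.15],-40)
print("cyl rim",onz("top",(322,138),.1),onz("top",(322,160),.0))
for p in((394,201),(433.5,195),(424,224)):print(onz("top",p,.04))
E
```

```text
[[ 0.962  0.271 -0.   ]
 [ 0.271 -0.962  0.002]
 [ 0.    -0.002 -1.   ]]
t 0.1 at [ 0.1762 -0.6252  0.2356] tilt [-0.0006  0.0017] yaw -74.25
travel [ 0.38   -0.2503  0.086 ] turn [-1.000e-01 -3.000e-02 -3.425e+01]
cyl rim [0.77668937 0.0405799  0.1       ] [0.73674592 0.03964787 0.        ]
[ 0.59996886 -0.17669662  0.04      ]
[ 0.61835108 -0.29671543  0.04      ]
[ 0.53060598 -0.26449173  0.04      ]
```

Call:
step_arm(
  commands=[
    {"travel": [0.38, -0.25, 0.04], "turn": [0, 0, -34.2]},
    {"travel": [0.38, -0.25, 0.04], "turn": [0, 0, -34.2]},
    {"travel": [0.38, -0.25, 0.04], "turn": [0, 0, -34.2]},
    {"travel": [0.38, -0.25, 0.04], "turn": [0, 0, -34.2]},
    {"travel": [0.38, -0.25, 0.04], "turn": [0, 0, -34.2]},
  ],
  gripper=0.55,
)

```text
time: 0.6
position: [0.3403, -0.4355, 0.2141]
tool_rot: [-2.845, -1.331, 0.0]
ft_force: [0.5, -0.3, 0.8]
grip_width: 0.632
grip_force: 0.0
```

```bash
python3 -c "
from h import *
plan([.474,-.281,.15],-40)"
```

```text
t 0.6 at [ 0.3403 -0.4355  0.2141] tilt [-0.0004  0.0002] yaw -39.88
travel [0.2043 0.0036 0.0641] turn [-0.03  0.    0.12]
```

Call:
step_arm(
  commands=[
    {"travel": [0.204, 0.003, 0.064], "turn": [0, 0, 0]},
    {"travel": [0.204, 0.003, 0.064], "turn": [0, 0, 0]},
    {"travel": [0.204, 0.003, 0.064], "turn": [0, 0, 0]},
    {"travel": [0.204, 0.003, 0.064], "turn": [0, 0, 0]},
    {"travel": [0.204, 0.003, 0.064], "turn": [0, 0, 0]},
  ],
)

```text
time: 1.1
position: [0.4757, -0.2764, 0.1489]
tool_rot: [-2.838, -1.337, -0.002]
ft_force: [0.3, 0.7, -0.1]
grip_width: 0.553
grip_force: 0.0
```

```bash
python3 - <<'E'
from h import *
s=ctrl.get_state();im=ctrl.get_image("wrist");cv2.imwrite("pics/w1.png",im[:,:,::-1])
plan([.474,-.281,.03],-40)
E
```

```text
t 1.15 at [ 0.4757 -0.2768  0.1488] tilt [-0.0007  0.0041] yaw -39.56
travel [-0.0046  0.0017  0.1188] turn [-0.18 -0.15  0.44]
```

View pics/w1.png

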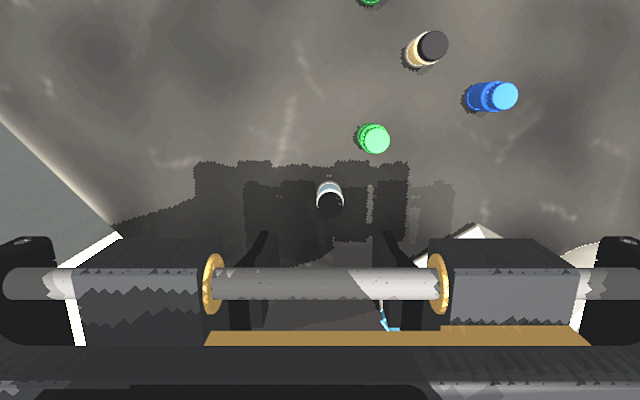

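The wrist view shows the clear vial's black cap at (330,205) between the fingers, the cream vial's cap at (433,45), green at (374,138) and blue at (500,96).

```bash
python3 - <<'E'
from h import *
s=ctrl.get_state()
for n,p in(("clear",(330,205)),("cream",(433,45)),("green",(374,137)),("blue",(502,95))):print(n,onz("wrist",p,.044,s).round(4))
im=cv2.imread("pics/w1.png");g=im[175:220,310:352]
print(g.max(2)[::4,::3])
E
```

```text
clear [ 0.476  -0.2815  0.044 ]
cream [ 0.6025 -0.238   0.044 ]
green [ 0.5337 -0.2618  0.044 ]
blue [ 0.6213 -0.296   0.044 ]
[[ 71  71  71  69  71  67 111 116  72  72  74  73  74  75]
 [ 71  70  69  67  69  68  66  66  69  73  72  74  73  76]
 [ 52  53  69  60 125 191 244 234 176  94  70  71  74  73]
 [ 50  51  60 178 163 174 191 173 184 173  87  59  58  67]
 [ 50  49  72 184 235 254 255 255 255 251 176  49  55  55]
 [ 52  52  84 255  15  42  43  44  41  49 255  40  57  56]
 [ 51  50 171  19  45  46  46  47  46  61  20 246  56  55]
 [ 53  50 172  38  45  46  47  47  46  42  78 180  52  54]
 [ 53  55  43  39  46  46  43  45  45  44  46  52  54  55]
 [ 51  53  50  46  44  46  45  46  46  46  43  53  51  55]
 [ 51  51  50  46  43  45  43  46  45  46  52  54  55  53]
 [ 50  47  52  49  47  48  48  50  48  51  51  52  53  52]]
```

```bash
python3 -c "
from h import *
plan([.4755,-.2815,.031],-40)"
```

```text
t 1.15 at [ 0.4757 -0.2768  0.1488] tilt [-0.0007  0.0041] yaw -39.56
travel [-0.004   0.0032  0.1178] turn [-0.18 -0.15  0.44]
```

Call:
step_arm(
  commands=[
    {"travel": [-0.002, 0.002, 0.04], "turn": [0, 0, 0]},
    {"travel": [-0.002, 0.002, 0.075], "turn": [0, 0, 0]},
    {"travel": [-0.002, 0.002, 0.075], "turn": [0, 0, 0]},
  ],
)

```text
time: 1.45
position: [0.4687, -0.2857, 0.0711]
tool_rot: [-2.842, -1.32, 0.009]
ft_force: [-0.6, -0.2, -0.2]
grip_width: 0.548
grip_force: 0.0
```

```bash
python3 -c "
from h import *
plan([.4755,-.2815,.031],-40)"
```

```text
t 1.45 at [ 0.4687 -0.2857  0.0711] tilt [-0.0087  0.0047] yaw -40.16
travel [0.0077 0.0029 0.04  ] turn [-0.55  0.12 -0.16]
```

Call:
step_arm(
  commands=[
    {"travel": [0, 0, 0], "turn": [0, 0, 0]},
    {"travel": [0, 0, 0], "turn": [0, 0, 0]},
    {"travel": [0, 0, 0], "turn": [0, 0, 0]},
  ],
)

```text
time: 1.75
position: [0.4745, -0.2872, 0.0779]
tool_rot: [2.845, 1.324, 0.003]
ft_force: [-0.5, 0.0, 0.9]
grip_width: 0.554
grip_force: 0.0
```

```bash
python3 -c "
from h import *
plan([.4755,-.2815,.031],-40)"
```

```text
t 1.75 at [ 0.4745 -0.2872  0.0779] tilt [ 0.003  -0.0023] yaw -40.09
travel [ 0.005  -0.003   0.0469] turn [ 0.22 -0.01 -0.09]
```

Call:
step_arm(
  commands=[
    {"travel": [0.005, -0.003, 0.015], "turn": [0, 0, 0]},
    {"travel": [0.005, -0.003, 0.032], "turn": [0, 0, 0]},
    {"travel": [0.005, -0.003, 0.042], "turn": [0, 0, 0]},
    {"travel": [0.005, -0.003, 0.047], "turn": [0, 0, 0]},
    {"travel": [0.005, -0.003, 0.047], "turn": [0, 0, 0]},
  ],
)

```text
time: 2.25
position: [0.4737, -0.2799, 0.0278]
tool_rot: [-2.847, -1.326, 0.001]
ft_force: [0.3, 0.3, 0.0]
grip_width: 0.551
grip_force: 0.0
```

```bash
python3 -c "
from h import *
plan([.4755,-.2815,.031],-40)"
```

```text
t 2.25 at [ 0.4737 -0.2799  0.0278] tilt [-0.0012  0.0008] yaw -40.05
travel [-0.0001  0.0024 -0.0032] turn [-0.08  0.01 -0.05]
```

Call:
step_arm(
  commands=[
    {"travel": [0, 0.002, -0.003], "turn": [0, 0, 0]},
    {"travel": [0, 0.002, -0.003], "turn": [0, 0, 0]},
    {"travel": [0, 0.002, -0.003], "turn": [0, 0, 0]},
    {"travel": [0, 0.002, -0.003], "turn": [0, 0, 0]},
    {"travel": [0, 0.002, -0.003], "turn": [0, 0, 0]},
  ],
  gripper=0.1,
  force=12,
)

```text
time: 2.75
position: [0.4759, -0.2817, 0.032]
tool_rot: [2.847, 1.326, 0.0]
ft_force: [-0.1, -0.0, 1.1]
grip_width: 0.249
grip_force: 12.0
```

```bash
python3 -c "
from h import *
plan([.5418,.0426,.13],-13.2);print(ctrl.get_state()['grip_width']*87)"
```

```text
t 2.75 at [ 0.4759 -0.2817  0.032 ] tilt [ 0.0005 -0.0005] yaw -40.06
travel [ 0.2906 -0.1583 -0.0981] turn [ 4.000e-02  1.000e-02 -2.686e+01]
21.705877835644483
```

Call:
step_arm(
  commands=[
    {"travel": [0, 0, -0.03], "turn": [0, 0, 0]},
    {"travel": [0.01, -0.005, -0.07], "turn": [0, 0, -4]},
    {"travel": [0.04, -0.02, -0.098], "turn": [0, 0, -10]},
    {"travel": [0.08, -0.043, -0.098], "turn": [0, 0, -18]},
    {"travel": [0.12, -0.065, -0.098], "turn": [0, 0, -26.8]},
  ],
)

```text
time: 3.25
position: [0.504, -0.1471, 0.1311]
tool_rot: [2.46, 1.949, 0.002]
ft_force: [0.5, 1.2, 0.8]
grip_width: 0.244
grip_force: 12.0
```

```bash
python3 -c "
from h import *
plan([.5418,.0426,.13],-13.2);print(ctrl.get_state()['grip_width']*87)"
```

```text
t 3.25 at [ 0.504  -0.1471  0.1311] tilt [ 0.0026 -0.0016] yaw -13.23
travel [ 0.1934 -0.0066  0.0009] turn [ 0.17  0.05 -0.03]
21.261947954012747
```

Call:
step_arm(
  commands=[
    {"travel": [0.05, -0.002, 0], "turn": [0, 0, 0]},
    {"travel": [0.1, -0.004, 0], "turn": [0, 0, 0]},
    {"travel": [0.15, -0.005, 0], "turn": [0, 0, 0]},
    {"travel": [0.18, -0.006, 0], "turn": [0, 0, 0]},
    {"travel": [0.193, -0.006, 0], "turn": [0, 0, 0]},
  ],
)

```text
time: 3.75
position: [0.5423, 0.0455, 0.1299]
tool_rot: [-2.46, -1.952, -0.002]
ft_force: [0.5, 0.2, 0.5]
grip_width: 0.247
grip_force: 12.0
```

Call:
step_arm(
  commands=[
    {"travel": [0, 0, 0.01], "turn": [0, 0, 0]},
    {"travel": [0, 0, 0.01], "turn": [0, 0, 0]},
  ],
)

```text
time: 3.95
position: [0.541, 0.0389, 0.1177]
tool_rot: [-2.467, -1.943, 0.006]
ft_force: [-0.2, -1.5, -0.2]
grip_width: 0.247
grip_force: 12.0
```

```bash
python3 - <<'E'
from h import *
plan([.5418,.0426,.092],-13.2)
s=ctrl.get_state();w=ctrl.get_image("wrist")[:,:,::-1];t=ctrl.get_image("scene")[:,:,::-1]
o=np.zeros((600,800,3),np.uint8);o[:400,:640]=w;o[400:600,:500]=cv2.resize(t[150:260,235:510],(500,200),interpolation=cv2.INTER_CUBIC)
cv2.imwrite("pics/w2.png",o);print(s["position"],s["tool_rot"])
E
```

```text
t 3.95 at [0.541  0.0389 0.1177] tilt [-0.0034 -0.0015] yaw -13.56
travel [ 0.0039 -0.      0.0257] turn [-0.17  0.13 -0.36]
[0.54102541 0.03886086 0.11773492] [-2.467476   -1.9430034   0.00557335]
```

View pics/w2.png

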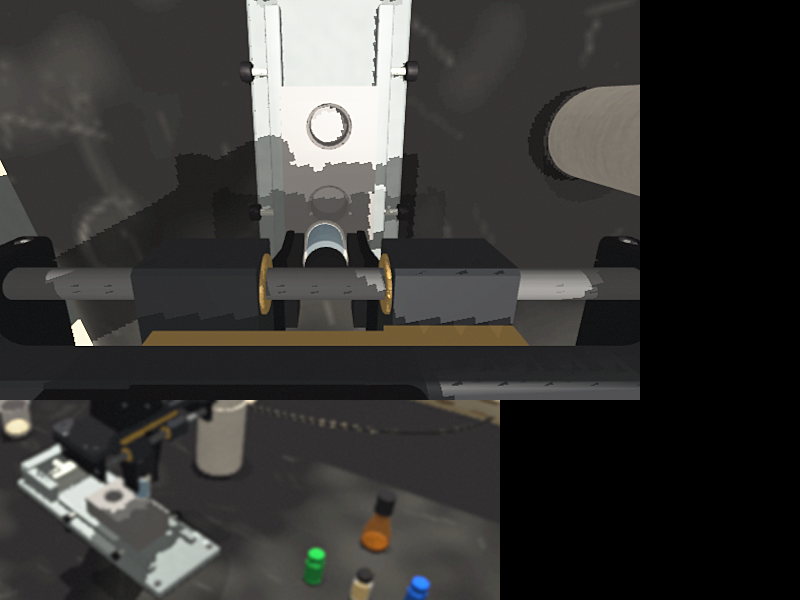

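The wrist view shows the front bore at (328.5,126) and the rear bore's edge at about (329,200), partly hidden by the held vial at (325,240). The scene inset shows the vial hanging upright over the rack.

```bash
python3 - <<'E'
from h import *
s=dict(position=[0.54102541,0.03886086,0.11773492],tool_rot=[-2.467476,-1.9430034,0.00557335])
f=onz("wrist",(328.5,126),.048,s);u=np.array([np.cos(np.radians(76.8)),np.sin(np.radians(76.8)),0])
print("front",f,"rear",f-.052*u)
r=onz("wrist",(329,202),.048,s);print("rear direct",r,np.linalg.norm(f-r))
# vial check: base outer-edge left/right near z
im=cv2.imread("pics/w2.png")[:400,:640]
g=cv2.cvtColor(im,cv2.COLOR_BGR2GRAY)
print(g[126,295:365:2],g[200,300:360:2])
plan(f-.052*u+[0,0,.044],-13.2);print(ctrl.get_state()["position"])
E
```

```text
front [0.55623591 0.09537512 0.048     ] rear [0.54436166 0.04474902 0.048     ]
rear direct [0.54508046 0.04718841 0.048     ] 0.04946112375782759
[245 246 246 246 246 244 184 124 232 249 247 247 247 247 248 248 248 248
 249 249 248 249 249 255 115 139  60 162 171 254 249 248 249 249 248] [ 87  86  84 132 113  99  78  87  87  87  86  85  86  85  85  87  87  87
  86  87  87  87  85  77  97 124  82  87  87  85]
t 4.05 at [0.5416 0.0384 0.1187] tilt [-0.002  -0.0012] yaw -13.66
travel [0.0069 0.0012 0.0267] turn [-0.09  0.09 -0.46]
[0.54164781 0.03839261 0.11867057]
```

Call:
step_arm(
  commands=[
    {"travel": [0.006, 0.001, 0.005], "turn": [0, 0, 0]},
    {"travel": [0.006, 0.001, 0.005], "turn": [0, 0, 0]},
    {"travel": [0.006, 0.001, 0.005], "turn": [0, 0, 0]},
    {"travel": [0.006, 0.001, 0.005], "turn": [0, 0, 0]},
  ],
)

```text
time: 4.45
position: [0.5447, 0.0466, 0.1147]
tool_rot: [2.467, 1.945, -0.0]
ft_force: [0.4, -0.0, 0.5]
grip_width: 0.247
grip_force: 12.0
```

```bash
cat >>h.py <<'E'
def proj(p,st=None):
    """tool-frame point -> wrist pixel"""
    m=ctrl.camera_model("wrist");T=np.linalg.inv(np.array(m["T_tool_cam"]));c=T[:3,:3]@p+T[:3,3]
    return np.array([m["fx"]*c[0]/c[2]+m["cx"],m["fy"]*c[1]/c[2]+m["cy"]])
E
python3 - <<'E'
from h import *
np.set_printoptions(precision=4,suppress=True)
s=ctrl.get_state();w=ctrl.get_image("wrist")[:,:,::-1];s2=ctrl.get_state()
print(s["position"],s2["position"],s["tool_rot"]);cv2.imwrite("pics/w3raw.png",w)
for n,p in(("baseC",(0,0,.032)),("baseF",(.011,0,.032)),("baseL",(0,-.011,.032)),("baseR",(0,.011,.032))):print(n,proj(p))
g=cv2.cvtColor(w,cv2.COLOR_BGR2GRAY)
cr=cv2.resize(w[80:280,270:390],(0,0),fx=3,fy=3,interpolation=cv2.INTER_CUBIC);cv2.imwrite("pics/w3.png",cr)
E
```

```text
[0.5447 0.0466 0.1147] [0.5447 0.0466 0.1147] [ 2.4666  1.9453 -0.0001]
baseC [325.7307 236.4969]
baseF [325.7372 218.0389]
baseL [306.2386 236.4925]
baseR [345.2249 236.5014]
```

View pics/w3.png

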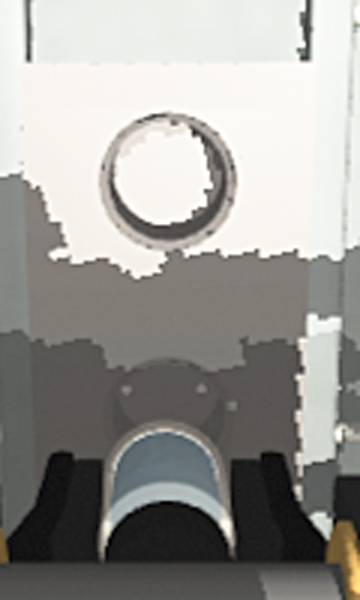

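The crop shows the front bore centred at (326.2,140.3) in wrist pixels. The rear bore's outer arc has its top at y≈199, and the vial's bottom far edge is at y≈221 against 218 predicted, so the vial sits about 1–1.5 mm back in the grip.

```bash
python3 - <<'E'
from h import *
np.set_printoptions(precision=4,suppress=True)
s=ctrl.get_state();q=R.from_rotvec(s["tool_rot"]).as_matrix()
f=onz("wrist",(326.2,140.3),.048,s)
T=np.array(s["position"]);ft=q.T@(f-T);print("front world",f,"tool",ft)
# edges of the rack front/rear-side lines for yaw: rear arc top
rt=q.T@(onz("wrist",(326.8,199.4),.048,s)-T);print("rear arc top tool",rt)
fb=q.T@(onz("wrist",(326.2,80+113/3),.048,s)-T);print("front arc top",fb)
a=np.degrees(np.arctan2(q[1,1],q[0,1]))+90;d=np.radians(76.8-a);print("axis in tool deg",76.8-a)
u=np.array([np.cos(76.8/57.29578),np.sin(76.8/57.29578),0]);print("rear tool",q.T@(f-.052*u-T))
E
```

```text
front world [0.5567 0.0953 0.048 ] tool [0.0501 0.0003 0.0667]
rear arc top tool [0.0118 0.0007 0.0667]
front arc top [0.0639 0.0003 0.0667]
axis in tool deg 0.271445580288713
rear tool [-0.0019  0.0005  0.0667]
```

Call:
step_arm(
  commands=[
    {"travel": [-0.0005, 0, 0.015], "turn": [0, 0, 0]},
    {"travel": [-0.0005, 0, 0.027], "turn": [0, 0, 0]},
    {"travel": [-0.0005, 0, 0.036], "turn": [0, 0, 0]},
    {"travel": [-0.0005, 0, 0.042], "turn": [0, 0, 0]},
    {"travel": [-0.0005, 0, 0.042], "turn": [0, 0, 0]},
  ],
)

```text
time: 5.0
position: [0.5438, 0.0462, 0.0713]
tool_rot: [-2.465, -1.945, 0.003]
ft_force: [0.5, -0.0, -0.4]
grip_width: 0.25
grip_force: 12.0
```

Call:
step_arm(
  commands=[
    {"travel": [0, 0, 0.005], "turn": [0, 0, 0]},
    {"travel": [0, 0, 0.005], "turn": [0, 0, 0]},
    {"travel": [0, 0, 0.005], "turn": [0, 0, 0]},
  ],
)

```text
time: 5.3
position: [0.5446, 0.0464, 0.0677]
tool_rot: [2.466, 1.946, -0.0]
ft_force: [-0.0, -0.2, -0.7]
grip_width: 0.246
grip_force: 12.0
```

Call:
step_arm(
  commands=[
    {"travel": [0, 0, 0], "turn": [0, 0, 0]},
    {"travel": [0, 0, 0], "turn": [0, 0, 0]},
    {"travel": [0, 0, 0], "turn": [0, 0, 0]},
    {"travel": [0, 0, -0.03], "turn": [0, 0, 0]},
    {"travel": [0, 0, -0.07], "turn": [0, 0, 0]},
  ],
  gripper=0.55,
)

```text
time: 5.8
position: [0.5427, 0.0461, 0.1365]
tool_rot: [-2.464, -1.944, 0.006]
ft_force: [0.8, -0.0, -0.2]
grip_width: 0.534
grip_force: 0.0
```

```bash
python3 - <<'E'
from h import *
w=ctrl.get_image("wrist")[:,:,::-1];t=ctrl.get_image("scene")[:,:,::-1]
o=np.zeros((600,640,3),np.uint8);o[:400]=w;o[400:600,:500]=cv2.resize(t[150:260,235:510],(500,200),interpolation=cv2.INTER_CUBIC)
cv2.imwrite("pics/w4.png",o)
plan([.602,-.2375,.15],-40)
E
```

```text
t 5.9 at [0.5482 0.0472 0.143 ] tilt [ 0.0096 -0.0002] yaw -13.45
travel [-0.2643  0.1186 -0.0065] turn [ 0.5  -0.24 26.55]
```

View pics/w4.png

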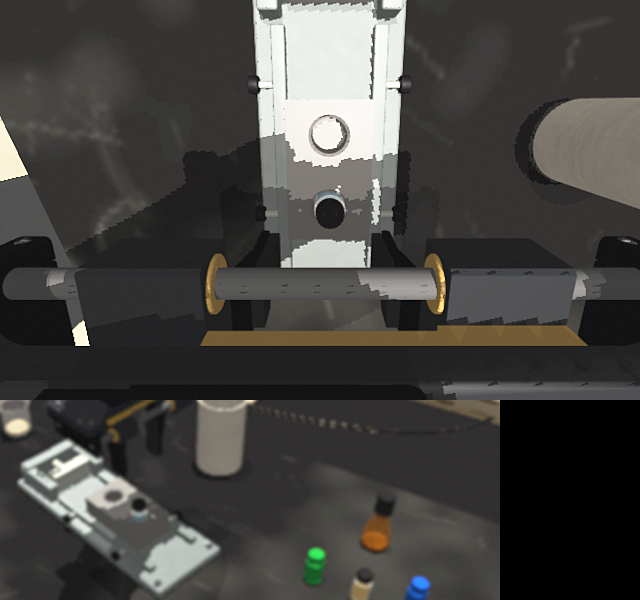

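The vial stands upright in the rear bore, cap at wrist (330,210), and the front bore at (328,135) is free. Next is the cream vial.

Call:
step_arm(
  commands=[
    {"travel": [-0.04, 0.018, -0.006], "turn": [0, 0, 5]},
    {"travel": [-0.085, 0.038, -0.006], "turn": [0, 0, 12]},
    {"travel": [-0.13, 0.058, -0.006], "turn": [0, 0, 19]},
    {"travel": [-0.175, 0.079, -0.006], "turn": [0, 0, 26.5]},
    {"travel": [-0.22, 0.099, -0.006], "turn": [0, 0, 26.5]},
  ],
)

```text
time: 6.4
position: [0.5897, -0.1927, 0.1435]
tool_rot: [2.848, 1.324, -0.0]
ft_force: [-0.2, 0.4, 0.1]
grip_width: 0.552
grip_force: 0.0
```

```bash
python3 -c "
from h import *
plan([.602,-.2375,.12],-40)"
```

```text
t 6.4 at [ 0.5897 -0.1927  0.1435] tilt [ 0.0002 -0.0007] yaw -40.12
travel [-0.0263  0.0382  0.0235] turn [ 0.04  0.02 -0.12]
```

Call:
step_arm(
  commands=[
    {"travel": [-0.018, 0.025, 0.01], "turn": [0, 0, 0]},
    {"travel": [-0.026, 0.038, 0.023], "turn": [0, 0, 0]},
    {"travel": [-0.026, 0.038, 0.023], "turn": [0, 0, 0]},
    {"travel": [-0.026, 0.038, 0.023], "turn": [0, 0, 0]},
    {"travel": [-0.026, 0.038, 0.023], "turn": [0, 0, 0]},
  ],
)

```text
time: 6.9
position: [0.6026, -0.2318, 0.121]
tool_rot: [-2.843, -1.334, -0.001]
ft_force: [0.1, 0.6, -0.4]
grip_width: 0.547
grip_force: 0.0
```

```bash
python3 - <<'E'
from h import *
s=ctrl.get_state();w=ctrl.get_image("wrist");g=cv2.cvtColor(w,cv2.COLOR_RGB2HSV)
cv2.imwrite("pics/w5.png",w[:,:,::-1])
q=R.from_rotvec(s["tool_rot"]).as_matrix()
for x,y,z in((.602,-.2375,.044),(.602,-.2375,0)):
    print(proj(q.T@(np.array([x,y,z])-s["position"])))
plan([.602,-.2375,.031],-40)
m=((g[...,1]>60)&(g[...,0]>8)&(g[...,0]<25)&(g[...,2]>120)).astype(np.uint8)[:235]
n,_,st,c=cv2.connectedComponentsWithStats(m);print([(a.tolist(),b.round(1).tolist()) for a,b in zip(st[1:],c[1:]) if a[4]>30])
E
```

```text
[330.13680645 218.21822709]
[329.47146498 200.63164352]
t 6.95 at [ 0.6027 -0.2322  0.1213] tilt [0.0008 0.0005] yaw -39.75
travel [-0.0046  0.0029  0.0903] turn [ 0.02 -0.05  0.25]
[([399, 75, 48, 54, 1533], [419.0, 100.4]), ([319, 190, 25, 14, 152], [330.4, 195.0])]
```

View pics/w5.png

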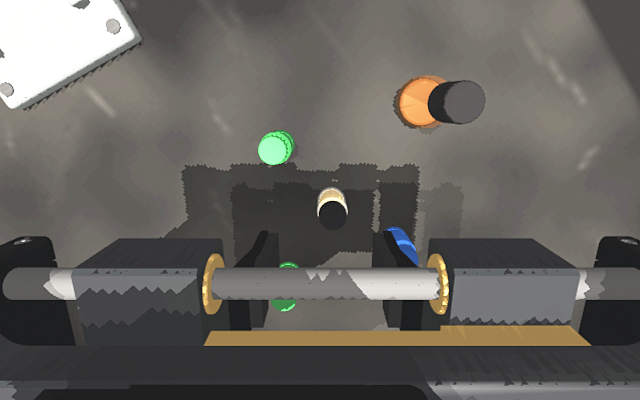

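The cream vial's cap is at (332,214) between the fingers. The blue one is beside the right finger at (403,245) and clears it by more than 10 mm.

Call:
step_arm(
  commands=[
    {"travel": [-0.0035, 0.004, 0.025], "turn": [0, 0, 0]},
    {"travel": [-0.0035, 0.004, 0.055], "turn": [0, 0, 0]},
    {"travel": [-0.0035, 0.004, 0.07], "turn": [0, 0, 0]},
    {"travel": [-0.0035, 0.004, 0.082], "turn": [0, 0, 0]},
    {"travel": [-0.0035, 0.004, 0.09], "turn": [0, 0, 0]},
  ],
)

```text
time: 7.45
position: [0.6031, -0.2395, 0.0304]
tool_rot: [2.846, 1.33, 0.0]
ft_force: [0.0, -0.7, -0.5]
grip_width: 0.549
grip_force: 0.0
```

```bash
python3 -c "
from h import *
plan([.6034,-.2374,.031],-40)"
```

```text
t 7.45 at [ 0.6031 -0.2395  0.0304] tilt [0.0002 0.0001] yaw -39.9
travel [ 0.0018 -0.0011 -0.0006] turn [ 0.01 -0.01  0.1 ]
```

Call:
step_arm(
  commands=[
    {"travel": [0.001, -0.001, 0], "turn": [0, 0, 0]},
    {"travel": [0.001, -0.001, 0], "turn": [0, 0, 0]},
    {"travel": [0.001, -0.001, 0], "turn": [0, 0, 0]},
    {"travel": [0.001, -0.001, 0], "turn": [0, 0, 0]},
    {"travel": [0.001, -0.001, 0], "turn": [0, 0, 0]},
  ],
  gripper=0.1,
  force=12,
)

```text
time: 7.95
position: [0.6033, -0.2391, 0.0315]
tool_rot: [2.846, 1.328, 0.001]
ft_force: [0.6, 0.4, 1.8]
grip_width: 0.249
grip_force: 12.0
```

```bash
python3 -c "
from h import *
plan([.5560,.0960,.135],-13.2)"
```

```text
t 7.95 at [ 0.6033 -0.2391  0.0315] tilt [ 0.0013 -0.0007] yaw -39.97
travel [ 0.2265 -0.2514 -0.1038] turn [  0.09   0.   -26.77]
```

Call:
step_arm(
  commands=[
    {"travel": [0, 0, -0.03], "turn": [0, 0, 0]},
    {"travel": [0, 0, -0.07], "turn": [0, 0, 0]},
    {"travel": [0.02, -0.022, -0.1], "turn": [0, 0, -7]},
    {"travel": [0.05, -0.055, -0.104], "turn": [0, 0, -15]},
    {"travel": [0.082, -0.091, -0.104], "turn": [0, 0, -22]},
  ],
)

```text
time: 8.45
position: [0.5866, -0.1177, 0.1368]
tool_rot: [2.536, 1.848, 0.004]
ft_force: [0.1, 0.6, -0.3]
grip_width: 0.245
grip_force: 12.0
```

```bash
python3 -c "
from h import *
plan([.5560,.0960,.135],-13.2)"
```

```text
t 8.45 at [ 0.5866 -0.1177  0.1368] tilt [ 0.004  -0.0016] yaw -17.82
travel [ 0.194  -0.0946  0.0014] turn [ 0.24  0.03 -4.62]
```

Call:
step_arm(
  commands=[
    {"travel": [0.044, -0.021, 0], "turn": [0, 0, -2]},
    {"travel": [0.088, -0.043, 0], "turn": [0, 0, -4.6]},
    {"travel": [0.132, -0.064, 0], "turn": [0, 0, -4.6]},
    {"travel": [0.17, -0.082, 0], "turn": [0, 0, -4.6]},
    {"travel": [0.192, -0.093, 0.005], "turn": [0, 0, -4.6]},
  ],
)

```text
time: 8.95
position: [0.5559, 0.0986, 0.1309]
tool_rot: [2.46, 1.954, 0.004]
ft_force: [0.4, -0.1, 0.0]
grip_width: 0.25
grip_force: 12.0
```

Call:
step_arm(
  commands=[
    {"travel": [0, 0, 0.01], "turn": [0, 0, 0]},
    {"travel": [0, 0, 0.015], "turn": [0, 0, 0]},
    {"travel": [0, 0, 0.015], "turn": [0, 0, 0]},
    {"travel": [0, 0, 0.015], "turn": [0, 0, 0]},
    {"travel": [0, 0, 0.015], "turn": [0, 0, 0]},
  ],
)

```text
time: 9.45
position: [0.5569, 0.0925, 0.1148]
tool_rot: [2.467, 1.945, 0.0]
ft_force: [-0.0, 0.3, -0.3]
grip_width: 0.248
grip_force: 12.0
```

```bash
python3 - <<'E'
from h import *
np.set_printoptions(precision=4,suppress=True)
plan([.5567,.0953,.066],-13.2)
s=ctrl.get_state();w=ctrl.get_image("wrist")[:,:,::-1];s2=ctrl.get_state()
print(s["position"],s2["position"])
cr=cv2.resize(w[150:280,270:390],(0,0),fx=4,fy=4,interpolation=cv2.INTER_CUBIC);cv2.imwrite("pics/w6.png",cr)
q=R.from_rotvec(s["tool_rot"]).as_matrix();f=np.array([.5567,.0953,.048])
t=q.T@(f-s["position"]);print("front bore tool",t)
for k in((0,0,0),(.0138,0,0),(0,-.0138,0),(0,.0138,0)):print("bore px",(proj(t+k)-[270,150])*4)
for k in((0,0,.0315),(.011,0,.0315),(0,-.011,.0315),(0,.011,.0315)):print("base px",(proj(np.array(k))-[270,150])*4)
E
```

```text
t 9.45 at [0.5569 0.0925 0.1148] tilt [ 0.0004 -0.0003] yaw -13.49
travel [ 0.0027 -0.0008  0.0488] turn [ 0.02  0.01 -0.29]
[0.5569 0.0925 0.1148] [0.5569 0.0928 0.1149]
front bore tool [ 0.0027 -0.0009  0.0668]
bore px [217.6137 250.6864]
bore px [217.5531 169.8333]
bore px [134.0034 250.6729]
bore px [301.2337 250.6999]
base px [222.9256 347.3346]
base px [222.9516 273.3362]
base px [144.7625 347.3167]
base px [301.0972 347.3524]
```

View pics/w6.png

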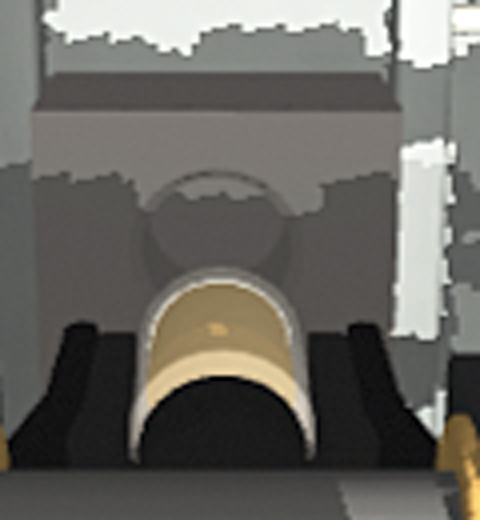

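The bore outline matches the prediction (arc top y≈169, centre x≈217 in the crop), and the vial's bottom edge is at y≈267. The correction needed is about +1.4 mm in x and −0.8 mm in y.

Call:
step_arm(
  commands=[
    {"travel": [0.0014, -0.0008, 0.012], "turn": [0, 0, 0]},
    {"travel": [0.0014, -0.0008, 0.024], "turn": [0, 0, 0]},
    {"travel": [0.0014, -0.0008, 0.034], "turn": [0, 0, 0]},
    {"travel": [0.0014, -0.0008, 0.042], "turn": [0, 0, 0]},
    {"travel": [0.0014, -0.0008, 0.042], "turn": [0, 0, 0]},
  ],
)

```text
time: 10.0
position: [0.5551, 0.0948, 0.0709]
tool_rot: [-2.464, -1.947, 0.003]
ft_force: [0.3, -0.5, -0.7]
grip_width: 0.248
grip_force: 12.0
```

Call:
step_arm(
  commands=[
    {"travel": [0, 0, 0.005], "turn": [0, 0, 0]},
    {"travel": [0, 0, 0.005], "turn": [0, 0, 0]},
    {"travel": [0, 0, 0.005], "turn": [0, 0, 0]},
  ],
)

```text
time: 10.3
position: [0.5558, 0.0954, 0.0676]
tool_rot: [-2.465, -1.948, 0.0]
ft_force: [-0.7, 0.2, -0.2]
grip_width: 0.251
grip_force: 12.0
```

Call:
step_arm(
  commands=[
    {"travel": [0, 0, 0], "turn": [0, 0, 0]},
    {"travel": [0, 0, 0], "turn": [0, 0, 0]},
    {"travel": [0, 0, 0], "turn": [0, 0, 0]},
    {"travel": [0, 0, -0.03], "turn": [0, 0, 0]},
    {"travel": [0, 0, -0.07], "turn": [0, 0, 0]},
  ],
  gripper=0.55,
)

```text
time: 10.8
position: [0.5541, 0.095, 0.1365]
tool_rot: [-2.462, -1.946, 0.006]
ft_force: [0.5, -0.1, 1.0]
grip_width: 0.535
grip_force: 0.0
```

```bash
python3 - <<'E'
from h import *
bc=np.array([.5567,.0953,0])-np.array([np.cos(np.radians(76.8)),np.sin(np.radians(76.8)),0])*.026
u=np.array([np.cos(np.radians(76.8)),np.sin(np.radians(76.8)),0])
print("rack centre",bc,"rear face",bc-.05*u)
plan(bc-.1*u+[0,0,.137],-13.2)
E
```

```text
rack centre [0.55076288 0.06998695 0.        ] rear face [0.53934533 0.021308   0.        ]
t 10.8 at [0.5541 0.095  0.1365] tilt [-0.0049  0.0001] yaw -13.34
travel [-0.1251  0.0028 -0.0004] turn [-0.27  0.06 -0.14]
```

Call:
step_arm(
  commands=[
    {"travel": [-0.04, 0.001, 0], "turn": [0, 0, 0]},
    {"travel": [-0.08, 0.002, 0], "turn": [0, 0, 0]},
    {"travel": [-0.11, 0.003, 0], "turn": [0, 0, 0]},
    {"travel": [-0.125, 0.003, 0], "turn": [0, 0, 0]},
    {"travel": [-0.125, 0.003, 0], "turn": [0, 0, 0]},
  ],
  gripper=0.0,
)

```text
time: 11.3
position: [0.5296, -0.0301, 0.1377]
tool_rot: [2.469, 1.941, -0.002]
ft_force: [-0.0, -0.2, 0.2]
grip_width: 0.183
grip_force: 0.0
```

Call:
step_arm(
  commands=[
    {"travel": [0, 0, 0], "turn": [0, 0, 0]},
    {"travel": [0, 0, 0], "turn": [0, 0, 0]},
    {"travel": [0, 0, 0], "turn": [0, 0, 0]},
  ],
)

```text
time: 11.6
position: [0.5302, -0.0253, 0.1377]
tool_rot: [-2.462, -1.951, -0.001]
ft_force: [-0.2, -0.3, -0.4]
grip_width: 0.009
grip_force: 0.0
```

```bash
python3 - <<'E'
from h import *
w=ctrl.get_image("wrist")[:,:,::-1];t=ctrl.get_image("scene")[:,:,::-1]
o=np.zeros((600,640,3),np.uint8);o[:400]=w;o[400:600,:500]=cv2.resize(t[150:260,235:510],(500,200),interpolation=cv2.INTER_CUBIC)
cv2.imwrite("pics/w7.png",o)
u=np.array([np.cos(np.radians(76.8)),np.sin(np.radians(76.8)),0]);bc=np.array([.5508,.07,.0])
plan(bc-.09*u+[0,0,.036],-13.2)
E
```

```text
t 11.7 at [ 0.5301 -0.0258  0.1376] tilt [0.     0.0004] yaw -13.25
travel [ 0.0079 -0.0018  0.1016] turn [-0.   -0.02 -0.05]
```

View pics/w7.png

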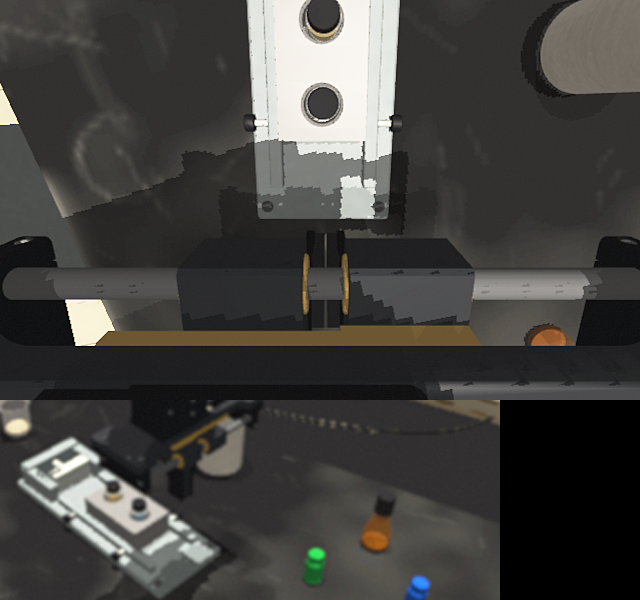

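Both vials stand seated in the bores, caps at wrist (323,18) and (321,105). The rack's rear edge is at about y=142, and the closed fingers are at (325,245) behind it. Next I lower behind the rack.

Call:
step_arm(
  commands=[
    {"travel": [0.004, -0.0015, 0.03], "turn": [0, 0, 0]},
    {"travel": [0.004, -0.0015, 0.06], "turn": [0, 0, 0]},
    {"travel": [0.004, -0.0015, 0.085], "turn": [0, 0, 0]},
    {"travel": [0.004, -0.0015, 0.098], "turn": [0, 0, 0]},
    {"travel": [0.004, -0.0015, 0.102], "turn": [0, 0, 0]},
  ],
)

```text
time: 12.2
position: [0.5285, -0.0223, 0.0343]
tool_rot: [-2.463, -1.947, 0.002]
ft_force: [0.6, -0.1, 0.3]
grip_width: 0.003
grip_force: 0.0
```

Call:
step_arm(
  commands=[
    {"travel": [0, 0, 0], "turn": [0, 0, 0]},
    {"travel": [0, 0, 0], "turn": [0, 0, 0]},
    {"travel": [0, 0, 0], "turn": [0, 0, 0]},
  ],
)

```text
time: 12.5
position: [0.5305, -0.0228, 0.0369]
tool_rot: [2.463, 1.947, 0.002]
ft_force: [0.1, 0.3, 1.1]
grip_width: 0.01
grip_force: 0.0
```

```bash
cat >p.py <<'E'
from h import *
a=np.radians(76.8);u=np.array([np.cos(a),np.sin(a),0]);v=np.array([-u[1],u[0],0])
s=ctrl.get_state();d=np.array(s["position"])-[.5508,.07,0]
print("bed-axis pos rel. rack centre start",(d@u*1e3).round(1),"lat",(d@v*1e3).round(1),"z",round(s["position"][2],4),"F",np.round(np.array(s["ft_force"])@u,2),np.round(s["ft_force"],2))
plan([.5508,.07,.035]+.0*u,-13.2)
E
python3 p.py
```

```text
bed-axis pos rel. rack centre start -95.0 lat -1.4 z 0.0369 F 0.31 [0.08 0.3  1.09]
t 12.5 at [ 0.5305 -0.0228  0.0369] tilt [ 0.0022 -0.0005] yaw -13.37
travel [ 0.095  -0.0017  0.0019] turn [ 0.13  0.   -0.17]
```

Call:
step_arm(
  commands=[
    {"travel": [0.015, -0.0005, 0.001], "turn": [0, 0, 0]},
    {"travel": [0.028, -0.001, 0.001], "turn": [0, 0, 0]},
    {"travel": [0.034, -0.001, 0.001], "turn": [0, 0, 0]},
    {"travel": [0.04, -0.001, 0.001], "turn": [0, 0, 0]},
    {"travel": [0.046, -0.001, 0.001], "turn": [0, 0, 0]},
  ],
)

```text
time: 13.0
position: [0.5393, 0.0216, 0.0348]
tool_rot: [2.464, 1.947, -0.001]
ft_force: [-1.2, -2.7, 0.8]
grip_width: 0.004
grip_force: 1.1
```

```bash
python3 p.py
```

```text
bed-axis pos rel. rack centre start -49.7 lat 0.1 z 0.0348 F -2.9 [-1.16 -2.71  0.85]
t 13.0 at [0.5393 0.0216 0.0348] tilt [ 0.0001 -0.0013] yaw -13.4
travel [ 0.0497 -0.     -0.0002] turn [ 0.02  0.07 -0.2 ]
```

Call:
step_arm(
  commands=[
    {"travel": [0.009, 0, 0], "turn": [0, 0, 0]},
    {"travel": [0.018, 0, 0], "turn": [0, 0, 0]},
    {"travel": [0.026, 0, 0], "turn": [0, 0, 0]},
    {"travel": [0.033, 0, 0], "turn": [0, 0, 0]},
    {"travel": [0.038, 0, 0], "turn": [0, 0, 0]},
  ],
)

```text
time: 13.5
position: [0.5479, 0.0602, 0.0346]
tool_rot: [-2.464, -1.949, 0.0]
ft_force: [0.0, -2.0, 1.9]
grip_width: 0.006
grip_force: 1.1
```

```bash
python3 p.py; python3 - <<'E'
from h import *
s=ctrl.get_image("scene");t=ctrl.get_image("top");cv2.imwrite("pics/s9.png",s[:,:,::-1]);cv2.imwrite("pics/t9.png",t[:,:,::-1])
E
```

```text
bed-axis pos rel. rack centre start -10.2 lat 0.6 z 0.0346 F -1.94 [ 0.04 -2.01  1.85]
t 13.5 at [0.5479 0.0602 0.0346] tilt [-0.0002  0.0002] yaw -13.31
travel [ 0.0102  0.0006 -0.0004] turn [-0.01 -0.01 -0.11]
```

Call:
step_arm(
  commands=[
    {"travel": [0.003, 0, 0], "turn": [0, 0, 0]},
    {"travel": [0.006, 0, 0], "turn": [0, 0, 0]},
    {"travel": [0.009, 0, 0], "turn": [0, 0, 0]},
    {"travel": [0.011, 0, 0], "turn": [0, 0, 0]},
    {"travel": [0.013, 0, 0], "turn": [0, 0, 0]},
  ],
)

```text
time: 14.1
position: [0.5507, 0.072, 0.0345]
tool_rot: [-2.465, -1.948, 0.0]
ft_force: [-0.3, -0.9, -1.4]
grip_width: 0.007
grip_force: 0.6
```

```bash
python3 p.py
```

```text
bed-axis pos rel. rack centre start 1.9 lat 0.5 z 0.0345 F -0.94 [-0.25 -0.91 -1.39]
t 14.1 at [0.5507 0.072  0.0345] tilt [-0.0003 -0.    ] yaw -13.36
travel [-0.0019  0.0005 -0.0005] turn [-0.02  0.01 -0.16]
```

Call:
step_arm(
  commands=[
    {"travel": [0.002, 0, 0], "turn": [0, 0, 0]},
    {"travel": [0.004, 0, 0], "turn": [0, 0, 0]},
    {"travel": [0.006, 0, 0], "turn": [0, 0, 0]},
    {"travel": [0.006, 0, 0], "turn": [0, 0, 0]},
  ],
)

```text
time: 14.5
position: [0.552, 0.0773, 0.0345]
tool_rot: [2.465, 1.948, -0.002]
ft_force: [-0.4, -2.7, -0.7]
grip_width: 0.002
grip_force: 1.5
```

```bash
python3 p.py
```

```text
bed-axis pos rel. rack centre start 7.4 lat 0.5 z 0.0345 F -2.72 [-0.38 -2.7  -0.71]
t 14.5 at [0.552  0.0773 0.0345] tilt [-0.0007 -0.0009] yaw -13.36
travel [-0.0074  0.0005 -0.0005] turn [-0.03  0.06 -0.16]
```

Call:
step_arm(
  commands=[
    {"travel": [0.002, 0, 0], "turn": [0, 0, 0]},
    {"travel": [0.004, 0, 0], "turn": [0, 0, 0]},
    {"travel": [0.004, 0, 0], "turn": [0, 0, 0]},
    {"travel": [0.004, 0, 0], "turn": [0, 0, 0]},
  ],
)

```text
time: 14.9
position: [0.5528, 0.0801, 0.0345]
tool_rot: [2.465, 1.946, -0.004]
ft_force: [-2.3, -5.5, 1.5]
grip_width: 0.004
grip_force: 2.8
```

```bash
python3 p.py
```

```text
bed-axis pos rel. rack centre start 10.2 lat 0.4 z 0.0345 F -5.92 [-2.31 -5.54  1.5 ]
t 14.9 at [0.5528 0.0801 0.0345] tilt [-0.0013 -0.0022] yaw -13.41
travel [-0.0102  0.0004 -0.0005] turn [-0.04  0.14 -0.21]
```

Call:
step_arm(
  commands=[
    {"travel": [0.0015, 0, 0], "turn": [0, 0, 0]},
    {"travel": [0.003, 0, 0], "turn": [0, 0, 0]},
    {"travel": [0.004, 0, 0], "turn": [0, 0, 0]},
    {"travel": [0.004, 0, 0], "turn": [0, 0, 0]},
    {"travel": [0.004, 0, 0], "turn": [0, 0, 0]},
  ],
)

```text
time: 15.4
position: [0.5534, 0.0821, 0.0345]
tool_rot: [2.465, 1.944, -0.008]
ft_force: [-4.2, -8.2, 4.5]
grip_width: 0.001
grip_force: 4.5
```

```bash
python3 p.py
```

```text
bed-axis pos rel. rack centre start 12.4 lat 0.3 z 0.0345 F -8.9 [-4.18 -8.16  4.46]
t 15.4 at [0.5534 0.0821 0.0345] tilt [-0.0025 -0.0047] yaw -13.47
travel [-0.0124  0.0003 -0.0004] turn [-0.08  0.3  -0.27]
```

Call:
step_arm(
  commands=[
    {"travel": [0.001, -0.0005, -0.0015], "turn": [0, 0, 0]},
    {"travel": [0.002, -0.001, -0.0015], "turn": [0, 0, 0]},
    {"travel": [0.003, -0.001, -0.0015], "turn": [0, 0, 0]},
    {"travel": [0.003, -0.001, -0.0015], "turn": [0, 0, 0]},
    {"travel": [0.003, -0.001, -0.0015], "turn": [0, 0, 0]},
  ],
)

```text
time: 15.9
position: [0.5535, 0.0849, 0.0353]
tool_rot: [2.465, 1.944, -0.006]
ft_force: [0.2, -9.4, -3.1]
grip_width: 0.003
grip_force: 4.0
```

```bash
python3 p.py; python3 - <<'E'
from h import *
a=np.radians(76.8);u=np.array([np.cos(a),np.sin(a),0]);v=np.array([-u[1],u[0],0])
def pw(n,X):
    m=ctrl.camera_model(n);c=np.array(m["R"])@X+np.array(m["t"]);return [m["fx"]*c[0]/c[2]+m["cx"],m["fy"]*c[1]/c[2]+m["cy"]]
b=np.array([.556,.0975,.0445])   # bed centre
np.set_printoptions(linewidth=200)
for n in("scene","top"):
    a0=cv2.imread(f"pics/{n}0.png");im=ctrl.get_image(n)[:,:,::-1];cv2.imwrite(f"pics/{n}10.png",im)
    for y in(-.01,.0,.01):   # brightness profile along the bed over the bar, 2 mm steps
        P=np.float32([pw(n,b+u*x+v*y) for x in np.arange(.07,.132,.002)])[None]
        f=lambda i:cv2.cvtColor(cv2.remap(np.ascontiguousarray(i),P,None,cv2.INTER_LINEAR),cv2.COLOR_BGR2GRAY)[0]
        print(n,y);print(f(a0));print(f(im))
E
```

```text
bed-axis pos rel. rack centre start 15.1 lat 0.8 z 0.0353 F -9.14 [ 0.16 -9.43 -3.1 ]
t 15.9 at [0.5535 0.0849 0.0353] tilt [-0.0016 -0.0045] yaw -13.49
travel [-0.0151  0.0008  0.0004] turn [-0.03  0.27 -0.29]
scene -0.01
[111 110 109 107 112 123 147 188 223 251 253 255 255 254 249 238 198 155 113  97  87  84  85  85  84  86  89 101 128 158 190]
[ 44  43  44  44  44  44  43  43  43  44  44  44  43  43  44  44  44  45  49  59  69  80  85  87  88  88  92 103 129 160 192]
scene 0.0
[110 110 109 109 111 116 147 186 226 245 252 255 255 255 253 233 203 167 139 120 109 112 110 106 106 104  94 109 132 158 188]
[ 44  45  45  44  44  43  43  44  43  43  43  44  44  43  43  44  44  43  47  52  59  66  74  80  82  85  88 107 132 162 193]
scene 0.01
[111 110 109 109 111 125 155 194 227 247 254 255 253 252 248 247 246 244 241 243 239 240 235 208 175 136 109 108 120 154 187]
[ 44  44  44  44  43  42  43  44  43  43  44  44  43  42  43  43  44  45  50  56  63  71  76  77  78  78  86 102 123 157 191]
top -0.01
[227 228 226 222 213 196 177 167 189 226 246 253 254 254 254 253 247 240 230 226 224 224 224 223 220 212 200 177 155 137 152]
[118 108  97  90  90 109 138 170 195 215 224 228 231 238 245 253 254 254 254 254 253 250 242 233 226 216 204 182 159 140 156]
top 0.0
[227 227 226 225 213 192 161 163 187 231 248 254 254 254 254 253 250 246 240 237 236 233 230 230 232 235 239 234 217 192 180]
[ 70  63  61  60  60  63  72  98 133 171 201 221 228 236 245 251 253 254 254 254 254 250 243 235 235 238 242 237 222 198 185]
top 0.01
[227 228 227 224 212 195 166 165 185 228 248 254 254 253 254 252 244 228 205 188 184 188 192 193 191 187 176 154 132 125 144]
[141 130 123 123 130 139 155 175 198 214 223 228 231 237 245 251 253 253 254 253 253 248 237 218 205 193 180 157 135 128 148]
```

Call:
step_arm(
  commands=[
    {"travel": [0.001, 0.0005, 0.0006], "turn": [0, 0, 0]},
    {"travel": [0.002, 0.0005, 0.0006], "turn": [0, 0, 0]},
    {"travel": [0.0028, 0.0005, 0.0006], "turn": [0, 0, 0]},
    {"travel": [0.0028, 0.0005, 0.0006], "turn": [0, 0, 0]},
    {"travel": [0.0028, 0.0005, 0.0006], "turn": [0, 0, 0]},
  ],
)

```text
time: 16.5
position: [0.5542, 0.0867, 0.0347]
tool_rot: [2.465, 1.943, -0.009]
ft_force: [-2.5, -9.7, -0.5]
grip_width: 0.006
grip_force: 5.1
```

```bash
cat >m.py <<'E'
from h import *
a=np.radians(76.8);u=np.array([np.cos(a),np.sin(a),0]);v=np.array([-u[1],u[0],0]);b=np.array([.556,.0975,.0445])
m=ctrl.camera_model("top");X=lambda x,y:np.array(m["R"])@(b+u*x+v*y)+np.array(m["t"])
a0=cv2.imread("pics/top0.png");im=np.ascontiguousarray(ctrl.get_image("top")[:,:,::-1])
xs=np.arange(.098,.116,.0005)
for y in(-.014,-.01,-.006,.006,.01,.014):
    def f(i,x):
        P=np.float32([[m["fx"]*c[0]/c[2]+m["cx"],m["fy"]*c[1]/c[2]+m["cy"]] for c in(X(k,y) for k in x)])[None]
        return cv2.cvtColor(cv2.remap(i,P,None,cv2.INTER_LINEAR),cv2.COLOR_BGR2GRAY)[0].astype(float)
    r=f(a0,xs[:12]);n=[(np.abs(f(im,xs[:12]+d)-r).mean().round(1),round(d*1e3,1)) for d in np.arange(0,.026,.0005)]
    print(y,sorted(n)[:2])
E
python3 p.py; python3 m.py
```

```text
bed-axis pos rel. rack centre start 17.0 lat 0.5 z 0.0347 F -10.04 [-2.5  -9.73 -0.54]
t 16.5 at [0.5542 0.0867 0.0347] tilt [-0.0029 -0.0058] yaw -13.51
travel [-0.017   0.0006 -0.0002] turn [-0.08  0.36 -0.31]
-0.014 [(np.float64(0.4), np.float64(13.0)), (np.float64(1.0), np.float64(12.5))]
-0.01 [(np.float64(0.7), np.float64(12.5)), (np.float64(0.8), np.float64(13.0))]
-0.006 [(np.float64(0.8), np.float64(12.5)), (np.float64(1.1), np.float64(13.0))]
0.006 [(np.float64(0.4), np.float64(12.5)), (np.float64(2.1), np.float64(12.0))]
0.01 [(np.float64(0.7), np.float64(13.0)), (np.float64(1.2), np.float64(12.5))]
0.014 [(np.float64(0.4), np.float64(13.0)), (np.float64(0.8), np.float64(12.5))]
```

Call:
step_arm(
  commands=[
    {"travel": [0, 0, 0], "turn": [0, 0, 0]},
    {"travel": [0, 0, 0], "turn": [0, 0, 0]},
    {"travel": [0, 0, 0], "turn": [0, 0, 0]},
    {"travel": [0, 0, 0], "turn": [0, 0, 0]},
    {"travel": [0, 0, 0], "turn": [0, 0, 0]},
  ],
)

```text
time: 17.05
position: [0.5541, 0.0867, 0.0347]
tool_rot: [2.465, 1.943, -0.009]
ft_force: [-2.9, -9.7, -0.2]
grip_width: 0.003
grip_force: 5.1
```

```bash
python3 p.py; python3 m.py|head -3; python3 - <<'E'
from h import *
# cap check: dark blobs on the rack in the wrist view against the pixels expected for seated caps (z .068)
s=ctrl.get_state();w=ctrl.get_image("wrist");q=R.from_rotvec(s["tool_rot"]).as_matrix()
for x in(.0335,.0855):
    p=proj(q.T@(np.array([0,0,.068])-[0,0,s["position"][2]])+[x,0,0]);print(p)
    i,j=int(p[1]),int(p[0])
    if 0<=i<400:print(cv2.cvtColor(w,cv2.COLOR_RGB2GRAY)[i,j-70:j+70:5])
E
```

```text
bed-axis pos rel. rack centre start 17.0 lat 0.6 z 0.0347 F -10.14 [-2.9  -9.73 -0.25]
t 17.05 at [0.5541 0.0867 0.0347] tilt [-0.003  -0.0057] yaw -13.51
travel [-0.017   0.0007 -0.0002] turn [-0.09  0.36 -0.31]
-0.014 [(np.float64(0.3), np.float64(13.0)), (np.float64(0.8), np.float64(12.5))]
-0.01 [(np.float64(0.7), np.float64(13.0)), (np.float64(0.8), np.float64(12.5))]
-0.006 [(np.float64(0.8), np.float64(12.5)), (np.float64(1.0), np.float64(13.0))]
[325.7626311  218.76121866]
[83 81 82 81 79 83 81 82 81 71 34 33 32 35 35 33 33 35 29 31 81 82 82 81
 81 81 82 81]
[325.82226114  61.9544041 ]
[234 236 236 237 239 239 203 164  59  41  58  59  59  61  60  61  61  60
  60  60  62 162 247 245 245 245 244 244]
```

Both caps are where seated caps should be. The push is steady at 10.1 N and the bar travel reads about 12.8 mm, so I'm handing in.

```bash
python3 -c "
from bench import ctrl
print(ctrl.close_job())"
```

```text
the job is handed in; nothing more can be done
None
```

The job is handed in: both black-capped vials stand seated in the rack's bores, and the arm is still pressing the rack on the stop bar with about 10 N at about 12.8 mm of travel, between the 8 and 18 mm pegs, after 17 s of the 67 s allowed.

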